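# Roll the adjuster wheel until the jaw stands at the gauge mark

## Robot

A 6-joint arm with a two-finger parallel gripper is mounted at the origin on a cart in front of the work surface, level with it; the furniture and walls round the work are solid. World frame = base frame: x ahead of the robot, y to its left, z up, the work surface at z = 0. Lengths are in mm, angles in rad, forces in N, time in s.
With the tool pointing down it reaches from about 275 to 875 mm from the base axis. Payload 12.5 kg.
Tool frame: the origin (TCP) lies at the very end of the fingers, on their centre line; the grasp point (between the pads) lies behind it (arm.grasp_offset is the y of the grasp point in the tool frame, in mm); y points along the fingers, x is the direction in which the jaws open and shut, and the axes are right-handed (so a half turn about y gives the same grasp; the last joint's range is limited). The gripper opens to 85 mm and grips with 20 to 120 N. Pads are 22 mm wide; open, the fingers measure 114 mm over their backs; the gripper's body (76 mm by 85 mm) begins 54 mm behind the grasp point. The pads swing forward as they close: fully open they stand 13 mm farther back than shut.
Start: joints at [-1.314, 0.351, 1.652, -0, 1.139, -0.085], TCP at [184.37, -518.162, 231.29] pointing down, gripper open.
Joint ranges: [-2.75, 2.75], [-0.79, 2.1], [0.01, 2.65], [-1.57, 4.71], [0.07, 3.14], [-2.87, 2.87]. Speed limits (rad/s): [2.22, 2.22, 2.79, 3.14, 3.14, 3.14].

## Interface

Orientations are given as a 3x3 rotation matrix whose columns are the frame's x, y, z axes.
In Python, from plant import arm gives the robot as it stands. The module is installed in compiled form; this text tells all that it offers.
- The arm moves only by the shell command python3 -m inch 'ROWS' [OPENING]. ROWS is text: rows parted by semicolons, each of 6 numbers parted by spaces: the shift along the world's x, y, z scaled (see below), then the turn, a rotation vector about the world's x, y, z scaled (see below). A call has 1 to 8 rows; each row shifts and turns the commanded pose from where the row before left it; what a row does not reach is not made up. The controller multiplies each number of a shift by 0.03 m and each number of a turn by 5 degrees. A row lasts 1/8 s, in which the tool goes at most 62.5 mm and 10.7 degrees, less where a joint would pass 70% of its speed; a pose out of reach is approached as far as the arm can. A call with a number of a shift or a turn outside -1 to 1 is refused whole. A call with a gripper value outside its range is refused whole. OPENING is the opening, from 0 (shut) to 1 (fully open), set as the call begins (- or left out, the last holds). The fingers move at their own pace and stop on an object; the grip force is fixed at half the most. Time passes only in rows, so rows that do not move let the fingers close. It gives the time, the measured TCP pose, the force and the opening at its end, in the units of the state.
- arm.sense(): the state, without advancing time (a new reading comes with each control period).
- arm.snapshot(name): name is "scene" or "top"; returns (picture, depth): 420x560x3 uint8, red, green, blue; 420x560 float32, mm along the optical axis (not along the pixel's ray), 0 where there is no reading.
- arm.camera_params(name): a dict with "fovy" (degrees; the focal length in pixels is half the picture's height over the tangent of half this angle, whatever the lens; pixels are square), "cx", "cy" (the principal point, pixels), "T" (4x4, takes a point from camera to world coordinates). Camera axes: x right, y up, looking along -z (the intrinsics and any distortion apply to the point x, -y, -z); pixel columns grow to the right and rows downward; lengths in mm; the calibration is good to about 2 mm. A picture is of the moment at which its call begins. camera_params takes no time and is no camera call.
- arm.close_job(): hands the job in, once; it reports no verdict.
The state is a dict: "t": time; "q": joint angles; "joint_vel": joint speeds; "tau": joint torques, N m; "ee_pos": TCP position; "ee_rot": TCP orientation; "force": force on the tool from outside, world axes, zero at the start; "moment": the same for the moment, N m; "opening": finger opening in mm.
Only numpy, scipy, OpenCV 4.12 (cv2) and the standard library are available. Lean on these libraries where they do the work, as an engineer would, in place of code of your own. Each camera call takes 0.05 s, during which the arm holds its last target. There are 200 camera calls.

## Task

Set the sizing jig for the next blank: with a fingertip on top, roll the knurled adjuster wheel so that the gap between the jaws closes until the sliding jaw's pointer stands in the notch of the gauge mark, and then take the finger off. Move the jaw by the wheel only: do not touch the jaw, do not shift the gauge mark, and grasp or move none of the things standing around.

Things in the scene. Friction and masses are not known exactly. Their poses are not given: they have to be found in the camera images.
- jig: Foot plate of the sizing jig, bolted to the bench, 104 x 300 x 6 mm; origin on the bench exactly under the adjuster wheel. Its +y is the jig's long axis, from the wheel end to the fixed jaw at the far end; z is up
- wheel_top (a point): Highest point of the knurled steel adjuster wheel (68 mm diameter, 22 mm wide, axle level and across the jig), 104 mm above the bench when not pressed; it goes down with the jig. Turning takes about 1 to 2 N along the rim, so a fingertip that presses the wheel and jig some 3.5 mm down carries the rim along by friction. The wheel stays as turned when let go
- adjuster (a joint): Turn of the wheel, rad, 0 at the start; positive = top of the wheel rolled towards jig +y (towards the jaws), which drives the sliding jaw towards jig +y and closes the gap by 8 mm per rad (4.25 mm of rim travel per mm of jaw). Rolling it the other way opens the gap. The jaw can go from 10 mm behind its start to 55 mm ahead of it
- pointer_tip (a point): Tip of the thin brass pointer (2.5 mm wide) on the front (jig -x) side of the sliding jaw, 36 mm above the bench; moves with the jaw along jig y
- gauge_notch (a point): Gauge mark: middle of the 6 mm notch between two small aluminium lugs (each 10 mm wide) on the ledge in front of the pointer, at the lugs' edge next to the pointer. The pointer stands at the mark when both have the same place along jig y. At the start the mark lies 14 to 32 mm from the pointer towards jig +y. It slides stiffly along the ledge if pushed
- jaw: The sliding jaw, a grey block 60 x 22 mm, top 79 mm above the bench, with a steel face, on two guide rods; origin under its middle, 14 mm above the bench. Moved only through the wheel
- deck: The jig proper (92 x 285 mm) on four rubber feet above the foot plate, origin 14 mm over the plate's and same axes. Under a finger all of it sinks by up to 5 mm, starting at about 4 N and rising 1.2 N per mm, and comes back up. The wheel stands in its grey housing (54 mm across, 84 mm along, top 94 mm above the bench) and sticks out 10 mm above it; the jaws are lower, 80 mm at most
- cap: loose black bottle cap, 33 mm across, 18 mm high, in front of the jig; origin at the middle of its underside
- ring: loose pale metal ring lying flat, 68 mm across, 17 mm high, behind the jig; origin at the middle of its underside
- blank: loose wooden block 70 x 110 x 34 mm, behind the jig; origin at the middle of its underside
- driver: loose red-handled screwdriver, 135 mm long, 26 mm thick, in front of the jig; origin at the middle of its underside
- weight: loose grey steel cylinder, 62 mm across, 88 mm tall, beyond the wheel end of the jig; origin at the middle of its underside
- wheel_blank: loose small white plastic wheel lying flat, 52 mm across, 13 mm high, in front of the jig; origin at the middle of its underside

How it is judged (in metres and radians):
On the way:
1. the wheel has been rolled forward with a finger on it, so that the gap is closing (value of joint adjuster above 0.6 rad and contact force between the fingers and deck above 0.5 N), for 0.1 s.
At the end, for the whole second after the job is handed in: the pointer tip stands within the 6 mm notch (within 3 mm of its middle along the jig), the wheel is at rest, the gauge mark is within 3 mm of where it was set, and every loose thing within 15 mm of where it stood (y of pointer_tip in the frame of gauge_notch between -0.003 and 0.003 m and velocity of joint adjuster between -0.1 and 0.1 rad/s and distance of gauge_notch from where it was at the start of the episode below 0.003 m and distance of each of cap, ring, blank, driver, weight, wheel_blank from where it was at the start of the episode below 0.015 m); the robot touches nothing.
It fails at once if the robot touches the sliding jaw (contact force between any of the fingers, the arm and jaw above 1 N).
It fails at once if the gauge mark is shifted by more than 8 mm (distance of gauge_notch from where it was at the start of the episode above 0.008 m).
It fails at once if a loose thing is moved or lifted by more than 15 mm (distance of any of cap, ring, blank, driver, weight, wheel_blank from where it was at the start of the episode above 0.015 m).
It also fails if it takes over 38 s, if anything falls off the work surface, if the arm or the gripper's body presses on something with over 40 N, if the wrist force passes 120 N, or if a joint passes its speed limit or range.

## Working session

There is one attempt and no reset: what is moved stays moved. The work goes in short steps, Python scripts to look and compute and a shell command to move; the robot and the scene stay as the last step left them, time stands still between calls to the robot, and variables do not carry over. Pictures are saved under pics/ and viewed, about 8 in all and at most 12, crops included, and the job is handed in when it is done.

```bash
mkdir -p pics
cat > h.py <<'E'
import numpy as np, cv2
from plant import arm
def snap(n,tag):
    p,d=arm.snapshot(n); cv2.imwrite(f'pics/{tag}.png',p[:,:,::-1]); np.save(f'pics/{tag}.npy',d); return p,d
def par(n):
    c=arm.camera_params(n); return 210/np.tan(np.radians(c['fovy']/2)),c['cx'],c['cy'],np.array(c['T'])
def ray(n,u,v):
    f,cx,cy,T=par(n); d=np.array([(u-cx)/f,-(v-cy)/f,-1]); return T[:3,3],T[:3,:3]@d
def onz(n,u,v,z):
    o,d=ray(n,u,v); return o+d*(z-o[2])/d[2]
def dep(n,u,v,D):
    o,d=ray(n,u,v); return o+d*D[v,u]
E
python3 - <<'E'
from h import *
for n in('scene','top'):
    snap(n,n+'0'); print(n,arm.camera_params(n))
s=arm.sense(); print(s['t'],s['ee_pos'],s['ee_rot'],s['opening'])
E
```

```text
scene {'fovy': 42.234800318302895, 'cx': 277.7163853658, 'cy': 203.8558308674967, 'T': array([[ 9.00876464e-01,  3.10368624e-01, -3.03468143e-01,
         2.62661105e+02],
       [-4.33844599e-01,  6.66596724e-01, -6.06158124e-01,
        -5.84792943e+02],
       [ 1.41584072e-02,  6.77731603e-01,  7.35173050e-01,
         7.67598805e+02],
       [ 0.00000000e+00,  0.00000000e+00,  0.00000000e+00,
         1.00000000e+00]])}
top {'fovy': 43.839523633440514, 'cx': 283.6873646335499, 'cy': 210.91552941466864, 'T': array([[-1.22537465e-02,  9.84690425e-01, -1.73881031e-01,
         3.74621901e+02],
       [-9.99921801e-01, -1.16326738e-02,  4.59052833e-03,
        -4.49536126e+01],
       [ 2.49754799e-03,  1.73923685e-01,  9.84755967e-01,
         1.10418561e+03],
       [ 0.00000000e+00,  0.00000000e+00,  0.00000000e+00,
         1.00000000e+00]])}
0.1 [ 184.2881196  -517.88701062  230.82545289] [[ 3.35155357e-01 -2.63957559e-04  9.42162840e-01]
 [-9.42162313e-01  1.00030296e-03  3.35155450e-01]
 [-1.03091509e-03 -9.99999465e-01  8.65660326e-05]] 85.37633470019462
```

View pics/scene0.png

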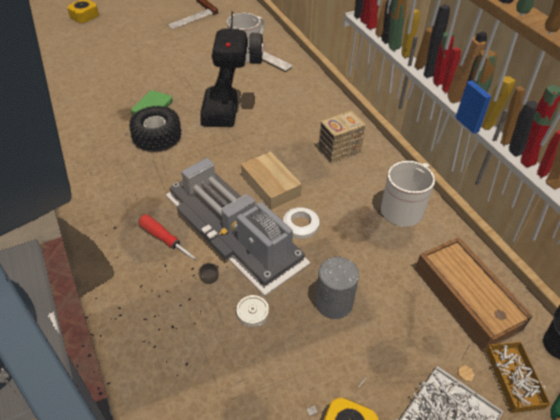

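View pics/top0.png

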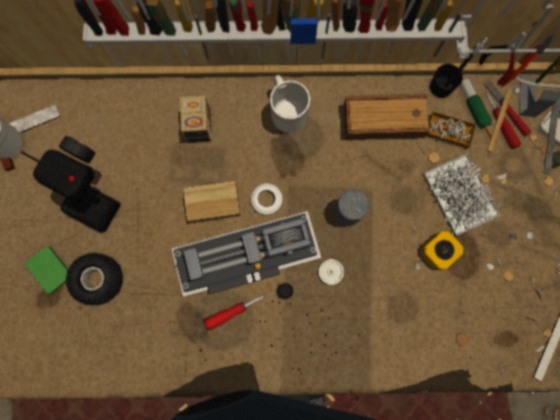

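The scene view shows the jig at about (240,225), with the wheel housing on the right at about (267,240). In the top view the jig spans (173..320, 213..293). The wheel is near (290,237), the pointer near (258,266) and the lugs near (253,278). I'll enlarge both.

Run:
```python
import cv2
a=cv2.imread('pics/top0.png')[205:300,165:325]; b=cv2.imread('pics/scene0.png')[155:290,160:315]
cv2.imwrite('pics/ct.png',cv2.resize(a,(800,475),interpolation=cv2.INTER_CUBIC))
cv2.imwrite('pics/cs.png',cv2.resize(b,(620,540),interpolation=cv2.INTER_CUBIC))
```

```text
(no output)
```

View pics/ct.png

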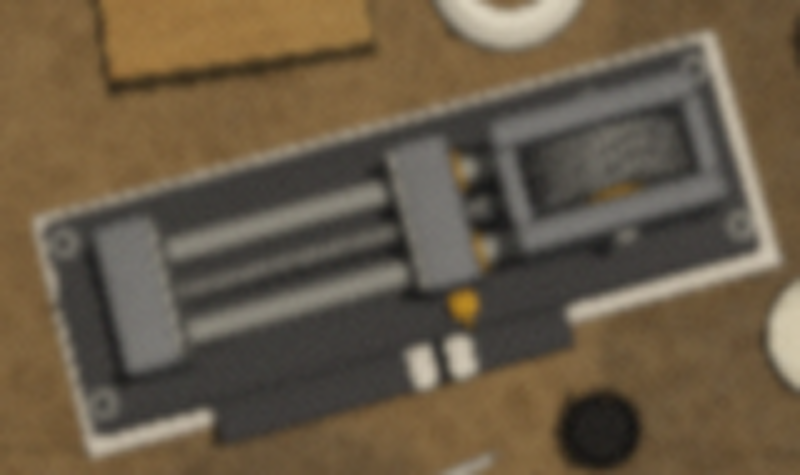

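View pics/cs.png

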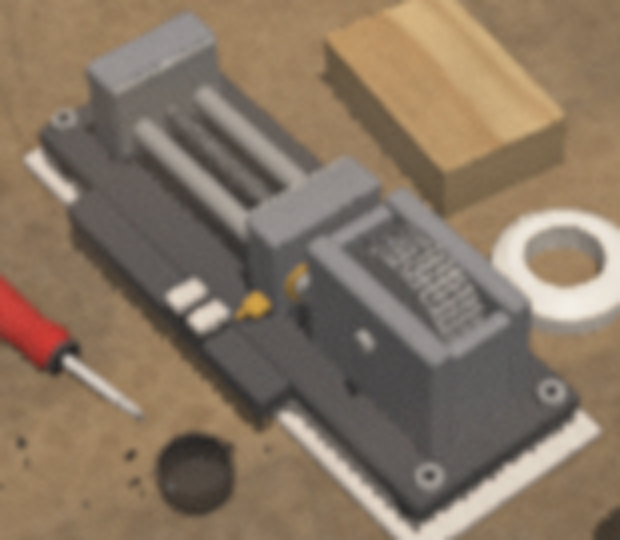

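The pixels below come from the two crops: plate corners, wheel housing, pointer and lugs.

```bash
cat >> h.py <<'E'
def tri(u1,u2):
    (a,d),(b,e)=ray('top',*u1),ray('scene',*u2)
    t=np.linalg.lstsq(np.c_[d,-e],b-a,rcond=None)[0]; p,q=a+d*t[0],b+e*t[1]; return (p+q)/2,np.linalg.norm(p-q)
ct=lambda x,y:(165+(x+.5)/5-.5,205+(y+.5)/5-.5)
cs=lambda x,y:(160+(x+.5)/4-.5,155+(y+.5)/4-.5)
E
python3 - <<'E'
from h import *
np.set_printoptions(precision=1,suppress=True)
c=np.array([onz('top',*ct(*p),6)[:2] for p in[(35,215),(712,35),(780,262),(92,455)]])
print(c,np.linalg.norm(c-np.roll(c,1,0),axis=1))
y=(c[0]+c[3]-c[1]-c[2]); y/=np.linalg.norm(y); print('jig y',np.round(y,4))
# housing top corners z=94
h=np.array([onz('top',*ct(*p),94)[:2] for p in[(493,130),(700,68),(727,188),(525,250)]])
print(h,h.mean(0),np.linalg.norm(h-np.roll(h,1,0),axis=1))
Y=np.r_[y,0]
D=np.load('pics/top0.npy')
for nm,a,b in[('ptr',(463,320),(240,316)),('lugL',(422,365),(187,294)),('lugR',(461,356),(209,318))]:
    p,e=tri(ct(*a),cs(*b)); P=onz('top',*ct(*a),36);Q=onz('scene',*cs(*b),36); print(nm,p,e,P,Q,'along',p@Y,P@Y,Q@Y, dep('top',*[int(round(k)) for k in ct(*a)],D))
E
```

```text
[[ 492.7  187.3]
 [ 566.5  -99.9]
 [ 469.1 -126.5]
 [ 392.5  161.2]] [103.6 296.5 100.9 297.8]
jig y [-0.3  1. ]
[[ 514.4   -9.2]
 [ 538.   -90.5]
 [ 490.6 -100.1]
 [ 467.4  -21.3]] [502.6 -55.3] [48.6 84.7 48.4 82.1]
ptr [445.1   6.   25.4] 0.05395183530256519 [444.5   5.5  36. ] [442.5  -2.4  36. ] along -106.82867029551271 -107.1490393923775 -114.28595626512733 [444.2   6.3  27.9]
lugL [426.8  22.5  32. ] 0.3637298675929081 [426.5  22.2  36. ] [426.1  19.1  36. ] along -86.29669478099348 -86.40942725134491 -89.37903960663499 [425.4  21.9  41. ]
lugR [430.6   6.5  30.8] 0.9664635576328123 [429.9   6.4  36. ] [429.9   2.3  36. ] along -102.67730696258437 -102.62529477490926 -106.61007677200713 [429.4   5.9  38.2]
```

```bash
python3 -m inch '0.7 1 0 0 0 -1;0.7 1 0 0 0 0;0.7 1 0 0 0 0;0.7 1 0 0 0 0;0.7 1 0 0 0 0;0.7 1 0 0 0 0;0.7 1 0 0 0 0;0.7 1 0 0 0 0' 0; python3 -m inch '0.7 1 0 0 0 0;0.7 1 0 0 0 0;0.7 1 0 0 0 0;0.7 1 0 0 0 0;0.7 1 0 0 0 0;0.7 1 0 0 0 0;0.7 1 0 0 0 0;0 0 0 0 0 0'
```

```text
t: 1.1
ee_pos: [352.8, -277.0, 231.2]
ee_rot: [[0.252, -0.0, 0.968], [-0.968, 0.0, 0.252], [-0.0, -1.0, -0.0]]
force: [0.5, -0.8, -0.1]
opening: -0.2
t: 2.1
ee_pos: [500.0, -66.6, 230.9]
ee_rot: [[0.254, -0.001, 0.967], [-0.967, 0.0, 0.254], [-0.0, -1.0, -0.0]]
force: [0.2, -0.1, 0.6]
opening: -0.3
```

```bash
python3 -m inch '0.18 0 -1 0 0 0;0 0 -1 0 0 0;0 0 -1 0 0 0;0 0 -0.9 0 0 0;0 0 0 0 0 0'
python3 - <<'E'
from h import *
p,d=snap('scene','s1'); cv2.imwrite('pics/s1c.png',cv2.resize(p[100:300,140:340,::-1],(600,600),interpolation=cv2.INTER_CUBIC))
E
```

```text
t: 2.72
ee_pos: [503.4, -68.5, 112.9]
ee_rot: [[0.251, -0.004, 0.968], [-0.968, 0.001, 0.251], [-0.002, -1.0, -0.003]]
force: [-0.4, -0.0, 0.1]
opening: 0.5
```

View pics/s1c.png

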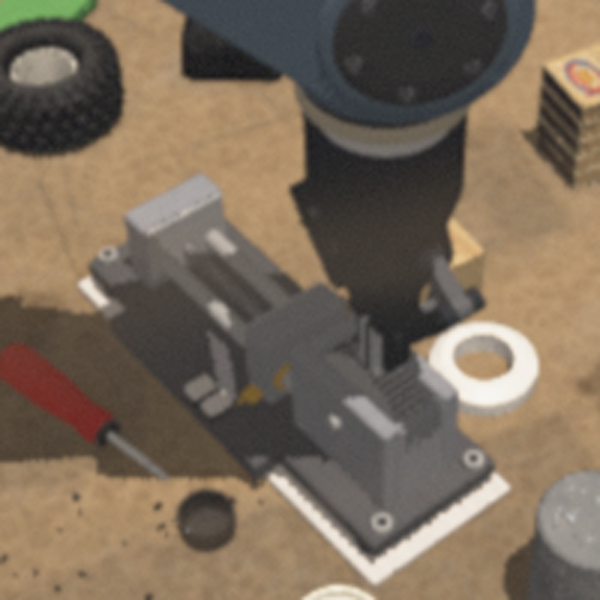

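The shut fingertip is over the wheel slot at about (390,370). The pointer (250,395) and lugs (205,393) are still visible, so I'll press down gently.

```bash
python3 -m inch '0 0 -0.3 0 0 0;0 0 -0.1 0 0 0;0 0 0 0 0 0'
```

```text
t: 3.15
ee_pos: [505.0, -68.3, 102.7]
ee_rot: [[0.252, 0.001, 0.968], [-0.968, -0.0, 0.252], [0.0, -1.0, 0.0]]
force: [-1.7, -0.7, 4.7]
opening: -0.1
```

```bash
python3 -m inch '0 0 -0.07 0 0 0;0 0 0 0 0 0'; python3 -m inch '-0.035 0.13 0 0 0 0;-0.035 0.13 0 0 0 0;-0.035 0.13 0 0 0 0'; python3 -m inch '-0.035 0.13 0 0 0 0;-0.035 0.13 0 0 0 0;-0.035 0.13 0 0 0 0;0 0 0 0 0 0'
python3 - <<'E'
from h import *
p,d=snap('scene','s2'); q=cv2.imread('pics/scene0.png')
f=lambda i:cv2.resize(i[200:260,180:260],(400,300),interpolation=cv2.INTER_CUBIC)
cv2.imwrite('pics/s2c.png',np.hstack([f(q),np.clip(f(p[:,:,::-1]).astype(float)*1.8,0,255).astype(np.uint8)]))
E
```

```text
t: 3.4
ee_pos: [505.0, -68.3, 100.8]
ee_rot: [[0.252, 0.001, 0.968], [-0.968, -0.0, 0.252], [0.001, -1.0, 0.001]]
force: [-1.1, -0.5, 5.5]
opening: 0.2
t: 3.78
ee_pos: [501.8, -56.6, 101.0]
ee_rot: [[0.252, 0.001, 0.968], [-0.968, -0.001, 0.252], [0.001, -1.0, 0.001]]
force: [-2.5, -2.0, 7.5]
opening: 0.1
t: 4.28
ee_pos: [498.7, -44.5, 100.9]
ee_rot: [[0.252, 0.001, 0.968], [-0.968, -0.0, 0.252], [0.0, -1.0, 0.001]]
force: [-2.4, 0.7, 7.7]
opening: 0.2
```

View pics/s2c.png

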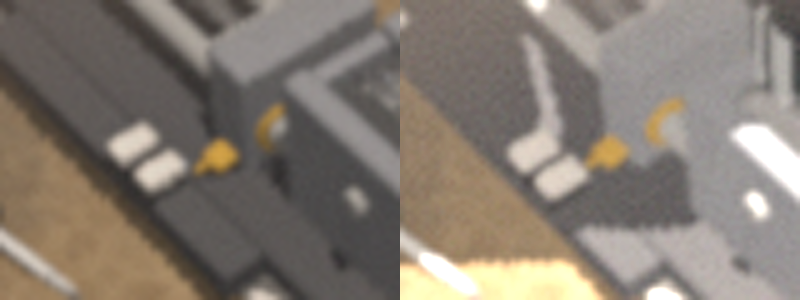

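The pointer moved from about (195,172) to (185,163), roughly 5.5 mm. The notch is at about (167,148), so about 9.5 mm is left. I'll make a second stroke the same way.

```bash
python3 -m inch '0 0 0.4 0 0 0;0.1 -0.39 0 0 0 0;0.11 -0.39 0 0 0 0;0 0 -0.2 0 0 0;0 0 -0.2 0 0 0;0 0 0 0 0 0'; python3 -m inch '-0.035 0.13 0 0 0 0;-0.035 0.13 0 0 0 0;-0.035 0.13 0 0 0 0;-0.035 0.13 0 0 0 0;-0.035 0.13 0 0 0 0;-0.035 0.13 0 0 0 0;0 0 0 0 0 0'; python3 -m inch '0 0 0.4 0 0 0;0.1 -0.39 0 0 0 0;0.11 -0.39 0 0 0 0;0 0 0 0 0 0';  python3 - <<'E'
from h import *
p,d=snap('scene','s3'); p2,d=snap('top','t3')
f=lambda i,r,c:np.clip(cv2.resize(i[r:r+50,c:c+50,::-1],(400,400),interpolation=cv2.INTER_CUBIC).astype(float)*1.7,0,255).astype(np.uint8)
cv2.imwrite('pics/s3c.png',np.hstack([f(p,210,195),f(p2,245,230)]))
E
```

```text
t: 5.08
ee_pos: [504.8, -68.4, 99.8]
ee_rot: [[0.252, -0.0, 0.968], [-0.968, -0.0, 0.252], [0.0, -1.0, -0.0]]
force: [-1.9, -2.8, 7.6]
opening: -0.2
t: 5.95
ee_pos: [498.3, -44.2, 100.2]
ee_rot: [[0.252, -0.0, 0.968], [-0.968, 0.0, 0.252], [-0.0, -1.0, -0.0]]
force: [-1.4, 2.2, 7.9]
opening: -0.1
t: 6.45
ee_pos: [504.9, -69.2, 111.9]
ee_rot: [[0.25, -0.0, 0.968], [-0.968, 0.0, 0.25], [-0.0, -1.0, -0.0]]
force: [-0.2, 0.3, -0.5]
opening: -0.0
```

View pics/s3c.png

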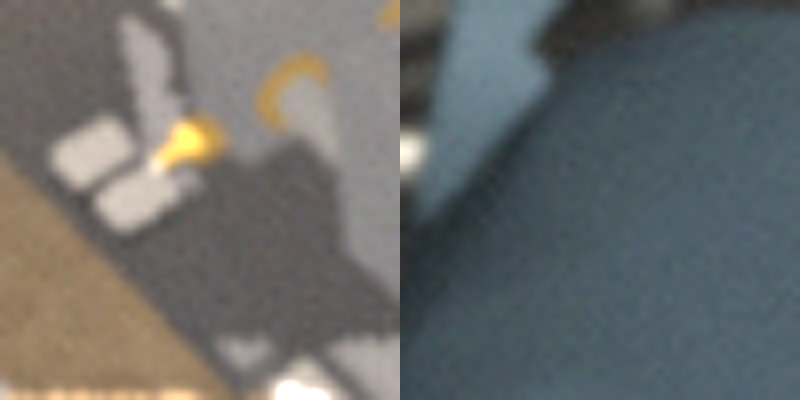

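The pointer is now at the lugs, at about (160,162) in the left half, but this oblique view depends on the heights. The top view on the right is blocked by the arm, so I'll move it aside for a clean look from above.

```bash
python3 -m inch '0 0 1 0 0 0;0 0 1 0 0 0;0 -1 0 0 0 0;0 -1 0 0 0 0;0 -1 0 0 0 0;0 -1 0 0 0 0;0 -1 0 0 0 0;0 -1 0 0 0 0';python3 -m inch '0 0 0 0 0 0'
python3 - <<'E'
from h import *
p,d=snap('scene','s4'); p2,d=snap('top','t4'); q=cv2.imread('pics/top0.png')[:,:,::-1]
f=lambda i,r,c:np.clip(cv2.resize(i[r:r+40,c:c+40,::-1],(400,400),interpolation=cv2.INTER_CUBIC).astype(float)*1.3,0,255).astype(np.uint8)
cv2.imwrite('pics/s4c.png',np.hstack([f(q,250,240),f(p2,250,240)]))
E
```

```text
t: 7.55
ee_pos: [504.6, -248.9, 172.0]
ee_rot: [[0.252, -0.0, 0.968], [-0.968, 0.0, 0.252], [-0.0, -1.0, -0.0]]
force: [-0.4, 0.6, -0.0]
opening: -0.2
t: 7.68
ee_pos: [504.5, -249.3, 171.9]
ee_rot: [[0.25, -0.0, 0.968], [-0.968, 0.0, 0.25], [-0.0, -1.0, -0.0]]
force: [-0.2, 0.5, 0.2]
opening: 0.1
```

View pics/s4c.png

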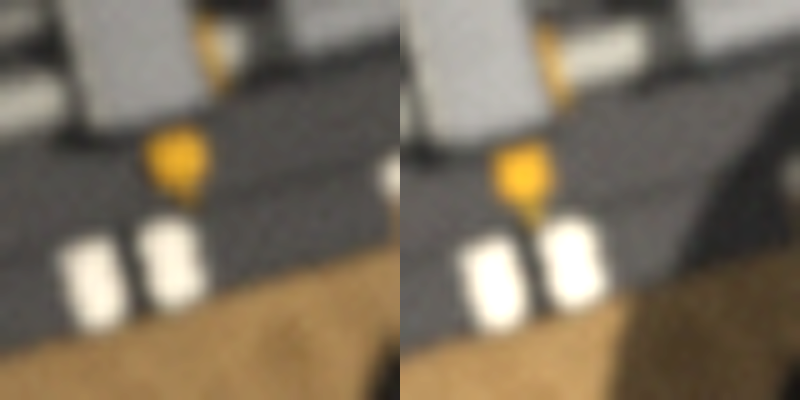

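From above, at 5 px per mm, the notch middle is at (133,273). The pointer was at (188,200) at the start, which is 14.3 mm away. It is now at (135,222), so about 2.7 mm remains, or roughly 11.5 mm of rim travel.

```bash
python3 -m inch '0 1 0 0 0 0;0 1 0 0 0 0;0 1 0 0 0 0;0 1 0 0 0 0;0 1 0 0 0 0;0 1 0 0 0 0;0 0 -1 0 0 0;0 0 -1 0 0 0'; python3 -m inch '0 0 0 0 0 0;0 0 -0.2 0 0 0;0 0 -0.2 0 0 0;0 0 0 0 0 0'; python3 -m inch '-0.033 0.125 0 0 0 0;-0.033 0.125 0 0 0 0;-0.033 0.125 0 0 0 0;0 0 0 0 0 0'; python3 -m inch '0 0 0.4 0 0 0;0 0 1 0 0 0;0 0 1 0 0 0;0 -1 0 0 0 0;0 -1 0 0 0 0;0 -1 0 0 0 0;0 -1 0 0 0 0;0 -1 0 0 0 0'; python3 -m inch '0 -1 0 0 0 0;0 0 0 0 0 0;0 0 0 0 0 0'
python3 - <<'E'
from h import *
p,d=snap('scene','s5'); p2,d=snap('top','t5')
f=lambda i,r,c:np.clip(cv2.resize(i[r:r+40,c:c+40,::-1],(400,400),interpolation=cv2.INTER_CUBIC).astype(float)*1.3,0,255).astype(np.uint8)
cv2.imwrite('pics/s5c.png',np.hstack([f(p,215,195),f(p2,250,240)]))
q=cv2.imread('pics/top0.png')
for i in(q,p2[:,:,::-1]):   # loose things: image difference outside the jig
    h=cv2.cvtColor(np.ascontiguousarray(i),cv2.COLOR_BGR2HSV)
    m=((h[...,2]>170)&(h[...,1]<70)).astype(np.uint8); m[:255]=0;m[290:]=0;m[:,:230]=0;m[:,300:]=0
    n,_,st,c=cv2.connectedComponentsWithStats(m); print([(c[k].round(2),st[k,4]) for k in range(1,n)])
E
```

```text
t: 8.78
ee_pos: [504.6, -66.7, 111.8]
ee_rot: [[0.254, 0.001, 0.967], [-0.967, -0.0, 0.254], [0.0, -1.0, 0.001]]
force: [0.6, -1.2, 0.0]
opening: 0.0
t: 9.28
ee_pos: [505.5, -68.4, 100.9]
ee_rot: [[0.252, 0.002, 0.968], [-0.968, -0.0, 0.252], [0.001, -1.0, 0.002]]
force: [-0.0, -1.4, 7.4]
opening: -0.2
t: 9.78
ee_pos: [502.4, -56.9, 101.2]
ee_rot: [[0.252, 0.002, 0.968], [-0.968, -0.0, 0.252], [0.001, -1.0, 0.002]]
force: [-0.7, 1.0, 7.2]
opening: -0.2
t: 10.78
ee_pos: [501.7, -208.0, 173.0]
ee_rot: [[0.252, 0.0, 0.968], [-0.968, -0.0, 0.252], [0.0, -1.0, 0.0]]
force: [0.7, 0.6, 0.8]
opening: 0.2
t: 11.15
ee_pos: [501.7, -236.4, 172.5]
ee_rot: [[0.252, -0.0, 0.968], [-0.968, 0.0, 0.252], [-0.0, -1.0, 0.0]]
force: [0.5, 0.2, 0.2]
opening: -0.0
[(array([289.71, 264.39]), np.int32(38)), (array([256.79, 276.08]), np.int32(24)), (array([249.27, 278.14]), np.int32(22))]
[(array([294.38, 263.12]), np.int32(34)), (array([256.77, 275.91]), np.int32(35)), (array([249.03, 278.12]), np.int32(34))]
```

View pics/s5c.png

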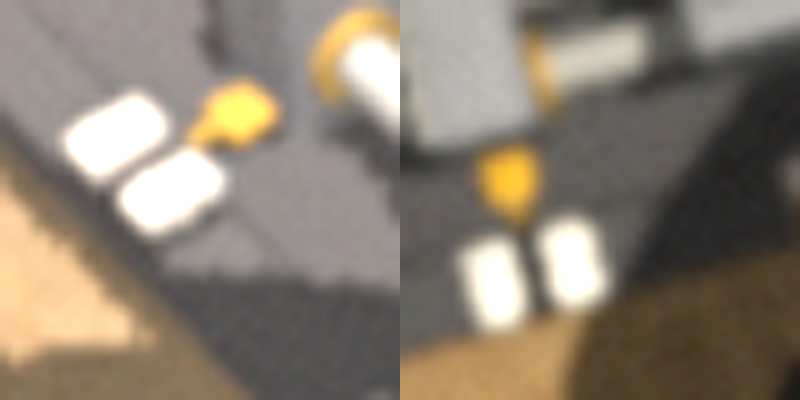

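Pointer tip at (120,226) lines up with the notch middle (133,273) along the lug direction, within about 0.3 mm. The lugs haven't moved and the arm is clear, so I'm handing in.

```bash
python3 -c "from plant import arm; print(arm.close_job(), arm.sense()['t'])"
```

```text
the job is handed in; nothing more can be done
the job is handed in; nothing more can be done
```

The jig is set and the job is handed in. I rolled the wheel forward with the shut fingertip, about 7–8 N on top, in three strokes of roughly 24, 24 and 11.5 mm of rim travel. Then I lifted the finger off and moved the arm well clear, at about 11 s.

- **Pointer:** in the last top view it stands about 0.3 mm from the notch middle, give or take about 0.5–1 mm (limit 3 mm). It started 14.3 mm away.
- **Gauge mark:** the two lugs sit within about 0.25 pixel (about 0.5 mm) of where they started.
- **Loose things:** the tool stayed above the wheel or higher throughout. I did not measure each loose thing again afterwards.
- **Disagreements:** my first rough estimates of the starting gap ran from 12.6 to 15 mm, because the oblique camera's reading depended on assumed heights. I settled it with an unobstructed top view before the last stroke. The system gave no verdict when I handed in.

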